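# Blow out a rinsed glue bottle and hang it on the drying peg

## Task

The glue bottle lying on the bench has just been rinsed. Turn it upside down, fit its neck over the air tube of the blow-out stand, push it straight down until the red spring cup is fully home and keep it there for about a second; then lift it off and lower it, neck down, over the free blue peg of the drying rack until its mouth sits on the peg's collar, and let go only then. Leave the bottle that is already drying on its peg.

Things in the scene. Friction and masses are not known exactly. Their poses are not given: they have to be found in the camera images.
- rinsed_bottle: Empty cream plastic squeeze bottle, no spout, lying on the bench: round, body 50 mm across, 150 mm long over all, 56 to 112 g. Origin: centre of its base, on its axis; its x axis runs from base to neck. Straight body 0 to 106 mm from the base, shoulder to 128 mm, then a neck 28 mm outside (bead 34 mm), open bore 22 mm. Hollow, wall 3 mm, rigid. Room for a tilted grasp is 35 to 60 mm from the base.
- rinsed_bottle_mouth (a point): Centre of the mouth of the rinsed bottle, on its axis, in the plane of the neck's end, 150 mm from the base. (Held 35 to 60 mm from the base by a gripper tilted 45 degrees toward the neck, the bottle comes neck straight down when the gripper is rolled half a turn about its own axis.)
- blow_stand: Blow-out stand, fixed: grey base plate 120 x 120 mm, aluminium valve body up to 52 mm above the bench, a gauge on its left (+y, out to 64 mm from the axis, 55 mm high), and an upright steel air tube 9 mm thick, its rounded tip 134 mm above the bench. Origin: on the bench under the tube's axis; z up.
- blow_cup_face (a point): Centre of the flat top face (42 mm across) of the red spring cup that slides on the air tube: the bottle's mouth presses on it. 80 mm above the bench while up. A brass hub stands 16 mm above the face round the tube, 18 mm across at the foot, 12 mm at the top, and enters the bottle's neck.
- blow_cup (a joint): Travel of the red spring cup, m: 0 up, 0.014 fully pressed down (a hard stop); it takes about 4 N to start it and 9 N to reach the stop, and it springs back.
- drying_rack: Drying rack, fixed for the run: a steel drip tray 100 x 280 mm, 16 mm high, with two upright blue pegs 140 mm apart along its y axis. Origin: under its centre, on the bench; z up. A dry bottle sits upside down on the peg at +y; the peg at -y is free.
- free_peg_seat (a point): Centre of the top of the collar (42 mm across) at the foot of the free peg, 28 mm above the bench, on the peg's axis; the hung bottle's mouth rests on it. The peg stands 85 mm above this point: 18 mm across at the foot, 17 mm at 20 mm up, then tapering to 10 mm near its rounded tip.
- dry_bottle: An identical bottle, already upside down on the other peg: leave it there. Origin: centre of its base (178 mm above the bench); x axis along it toward the neck, straight down.

How it is judged:
By the outcome, as a careful person would: the job done as asked, in the order asked, and still so for the second after the job is handed in, with the robot touching nothing.
It also fails if it takes over 61 s, if anything falls off the work surface, if the arm or the gripper's body presses on something with over 40 N, if the wrist force passes 120 N, or if a joint passes its speed limit or range.

## Robot

A 6-joint arm with a two-finger parallel gripper is mounted at the origin on the work surface; the furniture and walls round the work are solid. World frame = base frame: x ahead of the robot, y to its left, z up, the work surface at z = 0. Lengths are in m, angles in rad, forces in N, time in s.
With the tool pointing down it reaches from about 0.25 to 0.85 m from the base axis. Payload 12.5 kg.
Tool frame: the origin (TCP) lies midway between the tips of the shut fingers; the grasp point (between the pads) lies 19 mm behind it; z points along the fingers, y is the line along which they close (so a half turn about z gives the same grasp; the last joint's range is limited). The gripper opens to 93 mm and grips with 3 to 60 N. Pads are 15 mm wide; open, the fingers measure 128 mm over their backs; the gripper's body (75 mm by 188 mm) begins 65 mm behind the grasp point.
Start: joints at [1.215, 0.351, 1.652, -0, 1.139, -0.085], TCP at [0.147, 0.53, 0.219] pointing down, gripper open.
Joint ranges: [-2.75, 2.75], [-0.79, 2.1], [0.01, 2.65], [-1.57, 4.71], [0.07, 3.14], [-2.87, 2.87]. Speed limits (rad/s): [2.22, 2.22, 2.79, 3.14, 3.14, 3.14].

## Interface

Orientations are given as a unit quaternion [w, x, y, z].
In Python, from workcell import arm, fingers, vision gives the robot as it stands. Calls block until the motion is done:
- arm.move_pose(position, orientation): joint-space move of the TCP to a pose.
- arm.servo_line(position, orientation=None, rate=0.15): straight line of the TCP; orientation=None keeps the orientation; rate is the mean speed in m/s.
- arm.movej(angles): joint-space move.
- fingers.command_gripper(opening, f_grip=None): finger opening in m; f_grip is the grip in N (None keeps the last); returns when the fingers have stopped.
- arm.hold(seconds).
- arm.inverse_kinematics(position, orientation): joint angles nearest the present ones, or None.
- vision.camera(name): name is "scene" or "top" or "wrist"; returns a dict with "image" (400x640x3 uint8, blue, green, red), "K" (3x3 intrinsics, pixels), "pose" (4x4, takes a point from camera to world coordinates). Camera axes: x right, y up, looking along -z (the intrinsics and any distortion apply to the point x, -y, -z); pixel columns grow to the right and rows downward; lengths in m; the calibration is good to about 2 mm. A picture is of the moment at which its call begins. There is no depth.
A pose or a line that the arm cannot do raises arm.Unreachable and nothing moves.
- arm.sign_off(): hands the job in; it is judged then, once.
Readings, each from a call of its own:
- arm.get_clock(): time.
- arm.get_joints(): joint angles.
- arm.get_dq(): joint speeds.
- arm.get_tau(): joint torques, N m.
- arm.get_eef_pos(): TCP position.
- arm.get_ee_rot(): TCP orientation.
- arm.get_force(): force on the tool from outside, world axes, zero at the start.
- arm.get_wrist_torque(): the same for the moment, N m.
- arm.get_grip_width(): finger opening in m.
- arm.get_grasp_force(): force on a finger pad.
Only numpy, scipy, OpenCV 4.12 (cv2) and the standard library are available. Lean on these libraries where they do the work, as an engineer would, in place of code of your own. Each camera call takes 0.05 s, during which the arm holds its last target. There are 200 camera calls.

## Working session

There is one attempt and no reset: what is moved stays moved. The work goes in short steps, each a Python script; the robot and the scene stay as the last script left them, time stands still between calls to the robot, and variables do not carry over. Pictures are saved under pics/ and viewed, at most 10 in all, crops included, and the job is handed in when it is done.

```bash
mkdir -p pics; cat > h.py <<'E'
import numpy as np, cv2
from workcell import arm, fingers, vision
def snap(n,fn=None):
    c=vision.camera(n)
    if fn: cv2.imwrite('pics/'+fn,c['image'])
    return c
def ray(c,u,v):
    K=np.array(c['K']);T=np.array(c['pose'])
    d=np.linalg.inv(K)@[u,v,1.]; d=T[:3,:3]@(d*[1,-1,-1])
    return T[:3,3],d/np.linalg.norm(d)
def onz(c,u,v,z):
    o,d=ray(c,u,v); return o+d*(z-o[2])/d[2]
def proj(c,p):
    T=np.array(c['pose']); q=T[:3,:3].T@(np.array(p)-T[:3,3]); q=q*[1,-1,-1]; q=np.array(c['K'])@q; return q[:2]/q[2]
def two(c1,p1,c2,p2):
    o1,d1=ray(c1,*p1);o2,d2=ray(c2,*p2)
    s=np.linalg.lstsq(np.c_[d1,-d2],o2-o1,rcond=None)[0]
    a=o1+s[0]*d1;b=o2+s[1]*d2; return (a+b)/2,np.linalg.norm(a-b)
E
python3 - <<'E'
from h import *
for n in('top','scene'):
    c=snap(n,n+'1.png'); print(n,c.keys(),np.array(c['K']).round(1).tolist(),np.array(c['pose']).round(3).tolist())
print(arm.get_clock(),arm.get_ee_rot())
E
```

```text
top dict_keys(['image', 'K', 'pose']) [[390.0, 0.0, 315.8], [0.0, 390.0, 198.5], [0.0, 0.0, 1.0]] [[-0.02, 0.993, -0.118, 0.425], [-0.999, -0.023, -0.026, -0.014], [-0.028, 0.117, 0.993, 1.212], [0.0, 0.0, 0.0, 1.0]]
scene dict_keys(['image', 'K', 'pose']) [[424.2, 0.0, 313.4], [0.0, 424.2, 200.5], [0.0, 0.0, 1.0]] [[0.899, 0.273, -0.343, 0.099], [-0.439, 0.55, -0.711, -0.875], [-0.006, 0.789, 0.614, 0.91], [0.0, 0.0, 0.0, 1.0]]
0.1 [-1.20873093e-04  1.35014287e-01  9.90843513e-01 -5.09655760e-04]
```

View pics/top1.png

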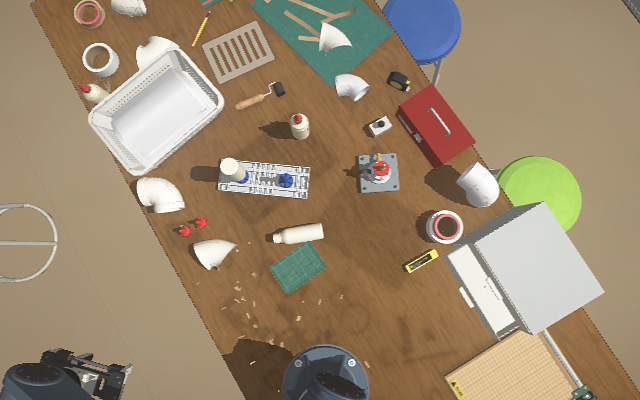

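View pics/scene1.png

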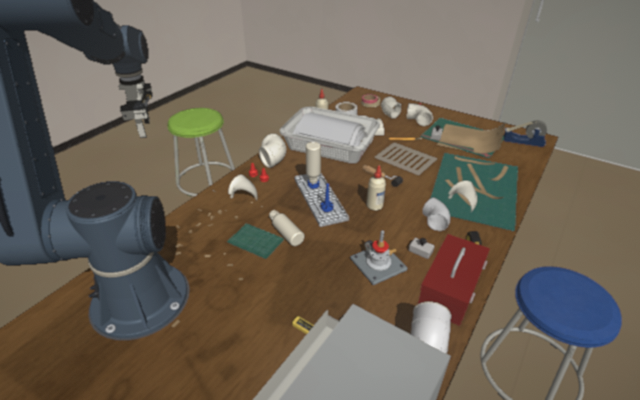

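The top view shows the rinsed bottle at (298,234) with its neck to the left, the stand at (380,172), the free peg at (286,180) and the dry bottle at (232,170). In the scene view they are at (287,228), (379,255), (327,200) and (313,165).

```bash
python3 - <<'E'
from h import *
t=snap('top');s=snap('scene')
a=cv2.resize(t['image'][140:260,210:410],None,fx=4,fy=4,interpolation=cv2.INTER_CUBIC)
b=cv2.resize(s['image'][170:290,260:420],None,fx=4,fy=4,interpolation=cv2.INTER_CUBIC)
cv2.imwrite('pics/topc.png',a);cv2.imwrite('pics/scc.png',b)
def comp(c,f,box,mn=8):
    u0,v0,u1,v1=box; h=cv2.cvtColor(c['image'],cv2.COLOR_BGR2HSV)[v0:v1,u0:u1].astype(int)
    m=f(h[...,0],h[...,1],h[...,2]).astype(np.uint8)
    n,l,st,ce=cv2.connectedComponentsWithStats(m)
    for i in range(1,n):
        if st[i,4]>=mn: print(st[i].tolist(),(st[i,:2]+[u0,v0]).tolist(),(ce[i]+[u0,v0]).round(1))
    return m
red=lambda H,S,V:((H<8)|(H>172))&(S>140)&(V>90)
blue=lambda H,S,V:(H>105)&(H<128)&(S>120)
cream=lambda H,S,V:(S<90)&(V>150)
for n,c,B in(('top',t,[(355,140,410,200),(265,165,305,200),(262,215,335,250)]),('scene',s,[(350,225,410,285),(305,175,350,225),(260,203,310,250)])):
    for nm,f,b in zip(('red','blue','cream'),(red,blue,cream),B):
        print(n,nm); m=comp(c,f,b)
        if nm=='cream':
            k=cv2.connectedComponentsWithStats(m);i=1+np.argmax(k[2][1:,4]);pts=np.argwhere(k[1]==i)[:,::-1]+b[:2]
            g=np.array([onz(c,u,v,.025)[:2] for u,v in pts]); mu=g.mean(0);w,V=np.linalg.eigh(np.cov(g.T));d=V[:,1];p=(g-mu)@d;q=(g-mu)@V[:,0]
            print('ctr',mu,'dir',d,'ext',p.min(),p.max(),'wid',np.ptp(q), [round(np.ptp(q[(p>a)&(p<=a+.02)]),3) for a in np.arange(-.09,.08,.02)])
E
```

```text
top red
[19, 21, 15, 15, 139] [374, 161] [381.  168.4]
top blue
[15, 9, 13, 14, 111] [280, 174] [286.4 180.4]
top cream
[11, 8, 51, 22, 721] [273, 223] [299.8 234.1]
ctr [0.45751488 0.06704121] dir [-0.14382563  0.98960305] ext -0.07019755227824497 0.08305999201983791 wid 0.04826844812092536 [np.float64(0.018), np.float64(0.047), np.float64(0.048), np.float64(0.047), np.float64(0.048), np.float64(0.047), np.float64(0.047), np.float64(0.031), np.float64(0.025)]
scene red
[22, 15, 17, 13, 117] [372, 240] [380.  246.4]
scene blue
[3, 7, 11, 6, 37] [308, 182] [313.2 185. ]
[16, 9, 12, 28, 138] [321, 184] [326.6 202.4]
scene cream
[10, 7, 34, 35, 525] [270, 210] [287.2 227.5]
ctr [0.45990285 0.06391985] dir [-0.10669174  0.99429215] ext -0.08204006392037097 0.10035989420566242 wid 0.051211664601177986 [np.float64(0.037), np.float64(0.051), np.float64(0.048), np.float64(0.048), np.float64(0.047), np.float64(0.047), np.float64(0.045), np.float64(0.04), np.float64(0.029)]
```

View pics/topc.png

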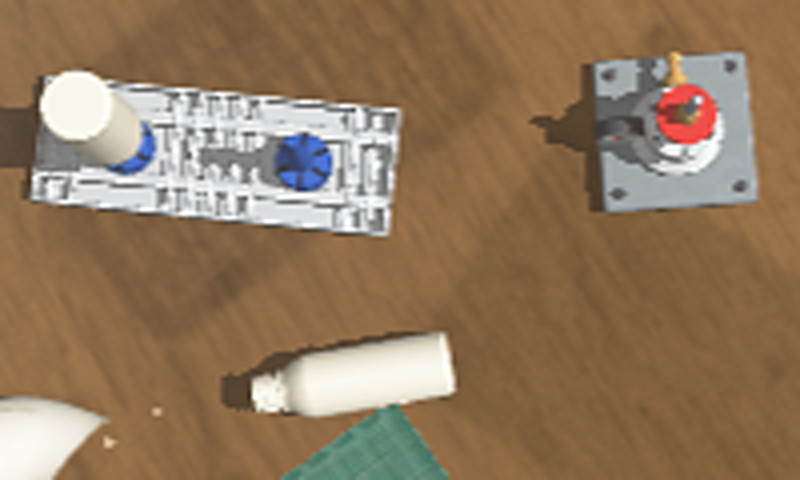

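View pics/scc.png

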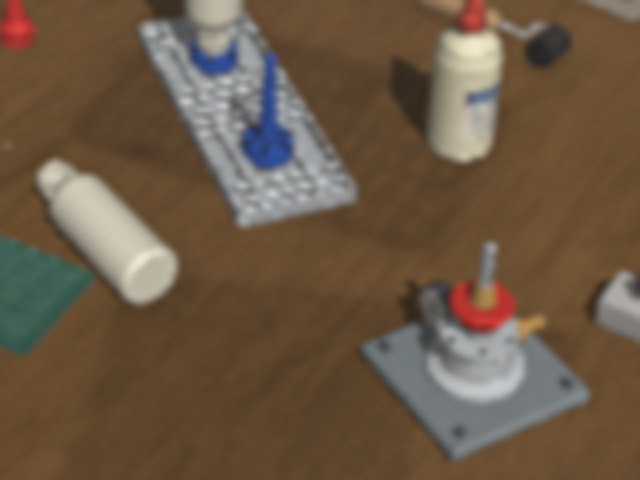

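Crops: cup at about (688,115), peg collar at about (303,160) and bottle mouth at (255,392) in the top crop; in the scene crop, cup at (482,303) and peg tip at (268,55). Next I triangulate these, then take a wrist look from above the stand, peg and bottle.

```bash
python3 - <<'E'
from h import *
t=snap('top');s=snap('scene')
print('cup', two(t,(381.2,168.6),s,(380.2,246)), onz(t,381.2,168.6,.078), onz(s,380.2,246,.078))
# crop px -> image: u=u0+(x+.5)/4-.5
T=lambda x,y:(210+(x+.5)/4-.5,140+(y+.5)/4-.5); S=lambda x,y:(260+(x+.5)/4-.5,170+(y+.5)/4-.5)
print('collar',onz(t,*T(303,160),.026),onz(s,*S(268,150),.024)); print('tip',onz(s,*S(270,54),.113))
print('tube tip',onz(s,*S(490,244),.134),onz(t,*T(696,102),.134))
cs=[onz(t,*T(x,y),.016)[:2] for x,y in((45,75),(402,110),(387,236),(30,200))]
cs=np.array(cs);print('tray',cs.round(3).tolist(),np.linalg.norm(cs-np.roll(cs,-1,0),axis=1).round(3))
c=cs.mean(0);ay=(cs[0]+cs[3]-cs[1]-cs[2]);ay/=np.linalg.norm(ay);print('rack',c,ay,'peg',c-.07*ay,'dry',c+.07*ay)
print('base plate',np.mean([onz(t,*T(x,y),.008) for x,y in((593,63),(745,53),(758,202),(605,212))],0))
q=np.array([0,0,1,0.])
for p in((.56,-.10,.40),(.53,.09,.40)):
    print(p,[ (r,arm.inverse_kinematics(p,[0,np.sin(r),np.cos(r),0])) is not None for r in(0,.1)],arm.inverse_kinematics(p,q))
E
```

```text
cup (array([ 0.64328233, -0.17946386,  0.07578002]), np.float64(0.0006431920281845041)) [ 0.6431521  -0.17928458  0.078     ] [ 0.64150401 -0.18124283  0.078     ]
collar [0.62598098 0.10894248 0.026     ] [0.61891051 0.09969174 0.024     ]
tip [0.62528158 0.11108574 0.113     ]
tube tip [ 0.64276635 -0.17957852  0.134     ] [ 0.64206376 -0.17827938  0.134     ]
tray [[0.7, 0.313], [0.665, 0.032], [0.567, 0.046], [0.601, 0.324]] [0.283 0.1   0.28  0.1  ]
rack [0.63338668 0.17855978] [0.12374873 0.99231359] peg [0.62472427 0.10909783] dry [0.64204909 0.24802173]
base plate [ 0.6440513  -0.18030084  0.008     ]
(0.56, -0.1, 0.4) [True, True] [-2.58542810e-01  2.70478547e-01  1.32324578e+00 -4.44089210e-16
  1.54786832e+00 -1.82933914e+00]
(0.53, 0.09, 0.4) [True, True] [ 8.16009522e-02  2.06143078e-01  1.40454068e+00 -4.44089210e-16
  1.53090890e+00 -1.48919537e+00]
```

```bash
cat >> h.py <<'E'
from scipy.spatial.transform import Rotation as R
STAND=np.array([.6425,-.1795]);PEG=np.array([.625,.1093])
T_=lambda x,y:(210+(x+.5)/4-.5,140+(y+.5)/4-.5)
BASE=np.array([.467,-.001,.025]);D=np.array([-.143,.99,0]);D/=np.linalg.norm(D)
GS=.047
def quat(r): return np.roll(r.as_quat(),1)
def rot(q): return R.from_quat(np.roll(q,-1))
def grasp_rot(sg):
    z=(D-[0,0,1])/np.sqrt(2); y=sg*np.cross([0,0,1],D); return R.from_matrix(np.c_[np.cross(y,z),y,z])
def fin_rot(sg,psi):
    g=grasp_rot(sg); return R.from_rotvec([0,0,psi])*R.from_rotvec(np.pi*g.as_matrix()[:,2])*g
def gtcp(): return BASE+GS*D+.019*grasp_rot(1).as_matrix()[:,2]
E
python3 - <<'E'
from h import *
t=snap('top')
b=onz(t,*T_(449.5,362),.025);m=onz(t,*T_(254,393.5),.025);print('base',b,'mouth',m,np.linalg.norm(m-b),(m-b)/np.linalg.norm(m-b))
np.set_printoptions(precision=2,suppress=True)
for sg in(1,-1):
    g=grasp_rot(sg); p=gtcp();print(sg,p,'grasp',*[arm.inverse_kinematics(p-k*g.as_matrix()[:,2],quat(g)) for k in(0,.1)])
    M=g.inv().apply((150/1000-GS)*D)-[0,0,.019]  # mouth in tool frame
    for nm,xy,zs in(('st',STAND,(.066,.17)),('peg',PEG,(.028,.14))):
        for ps in range(-180,180,30):
            f=fin_rot(sg,np.radians(ps)); q=[arm.inverse_kinematics(np.r_[xy,z]-f.apply(M),quat(f)) for z in zs]
            if all(x is not None for x in q): print(nm,ps,f.as_matrix()[:,2],*q)
E
```

```text
base [ 0.46824249 -0.00075667  0.025     ] mouth [0.44743338 0.14821048 0.025     ] 0.15041353682242375 [-0.13834604  0.99038395  0.        ]
1 [0.46 0.06 0.01] grasp [-0.36  0.75  1.9   0.77  1.09  2.05] [-0.48  0.65  1.82  0.65  1.27  2.13]
st -90 [ 0.7   0.1  -0.71] [-0.51  0.48  1.88  1.34  0.46 -0.25] [-0.51  0.32  1.81  0.96  0.56  0.2 ]
st -60 [ 0.56  0.44 -0.71] [-0.61  0.58  1.69  1.03  0.91 -0.39] [-0.61  0.45  1.62  0.91  1.03 -0.18]
st -30 [ 0.26  0.66 -0.71] [-0.62  0.73  1.41  0.79  1.33 -0.57] [-0.62  0.61  1.34  0.76  1.46 -0.43]
st 0 [-0.1   0.7  -0.71] [-0.56  0.88  1.11  0.58  1.7  -0.79] [-0.56  0.78  1.04  0.6   1.84 -0.69]
st 30 [-0.44  0.56 -0.71] [-0.46  1.01  0.85  0.34  1.99 -1.1 ] [-0.46  0.93  0.76  0.37  2.15 -1.04]
st 60 [-0.66  0.26 -0.71] [-0.35  1.08  0.71  0.02  2.13 -1.54] [-0.35  1.01  0.61  0.03  2.31 -1.53]
st 90 [-0.7  -0.1  -0.71] [-0.24  1.05  0.77 -0.3   2.05 -1.99] [-0.24  0.97  0.68 -0.34  2.21 -2.05]
st 120 [-0.56 -0.44 -0.71] [-0.14  0.94  1.   -0.55  1.77 -2.33] [-0.14  0.85  0.92 -0.58  1.92 -2.43]
st 150 [-0.26 -0.66 -0.71] [-0.08  0.7
[... 2556 characters left out ...]
0.71] [-0.19  0.62  1.75  1.05  0.93  2.6 ] [-0.19  0.45  1.69  0.93  1.05  2.82]
peg 0 [-0.1   0.7  -0.71] [-0.18  0.75  1.48  0.77  1.31  2.46] [-0.18  0.61  1.42  0.74  1.46  2.59]
peg 30 [-0.44  0.56 -0.71] [-0.11  0.89  1.2   0.53  1.65  2.24] [-0.11  0.77  1.14  0.55  1.81  2.33]
peg 60 [-0.66  0.26 -0.71] [-0.01  0.99  0.98  0.28  1.9   1.93] [-0.01  0.89  0.92  0.3   2.07  1.99]
peg 90 [-0.7  -0.1  -0.71] [ 0.11  1.04  0.89 -0.03  2.    1.54] [ 0.11  0.94  0.82 -0.03  2.17  1.53]
peg 120 [-0.56 -0.44 -0.71] [ 0.22  1.    0.96 -0.33  1.89  1.14] [ 0.22  0.9   0.9  -0.35  2.06  1.08]
peg 150 [-0.26 -0.66 -0.71] [ 0.32  0.9   1.17 -0.57  1.63  0.84] [ 0.32  0.78  1.11 -0.59  1.78  0.74]
```

```bash
sed -i 's/BASE=np.array(\[.467/BASE=np.array([.468/; s/-.143,.99,0/-.140,.99,0/' h.py; python3 - <<'E'
from h import *
g=grasp_rot(1);a=g.as_matrix()[:,2];p=gtcp()
arm.move_pose([.38,.28,.36],quat(g))
arm.move_pose(p-.12*a,quat(g));print(arm.get_clock())
arm.servo_line(p,rate=.1);print(arm.get_force())
fingers.command_gripper(.03,f_grip=40)
print(arm.get_clock(),arm.get_grip_width(),arm.get_grasp_force(),arm.get_eef_pos(),p)
e=np.array(arm.get_eef_pos());arm.servo_line(e+[0,0,.22],rate=.2)
print(arm.get_force(),arm.get_grip_width(),arm.get_clock())
f=fin_rot(1,np.radians(-30));M=g.inv().apply((.15-GS)*D)-[0,0,.019]
arm.move_pose(np.r_[STAND,.20]-f.apply(M),quat(f))
print(arm.get_clock(),arm.get_joints(),arm.get_force())
for n in('top','scene','wrist'): snap(n,n+'2.png')
a=[cv2.imread(f'pics/{n}2.png') for n in('top','scene','wrist')]
A=cv2.resize(a[0][110:210,320:440],(400,333),interpolation=cv2.INTER_CUBIC);B=cv2.resize(a[1][150:290,310:450],(400,400)[:1]+(333,),interpolation=cv2.INTER_CUBIC)
W=cv2.resize(a[2],(400,250));o=np.zeros((583,800,3),np.uint8);o[:333,:400]=A;o[:333,400:]=B;o[333:,:400]=W;cv2.imwrite('pics/m2.png',o)
E
```

```text
4.3667
[ 0.37954954 -0.89670134 -0.36505359]
6.4833 0.05010582633255373 39.984082616865635 [0.45950282 0.05882439 0.01159222] [0.45953783 0.05883966 0.01156497]
[ 0.30008205 -0.47873982 -0.95075503] 0.04985815491131548 7.7333
10.0833 [-0.61529689  0.58451495  1.31402237  0.76141061  1.49760201 -0.39205558] [ 0.13821488 -0.80679289 -1.46773798]
```

View pics/m2.png

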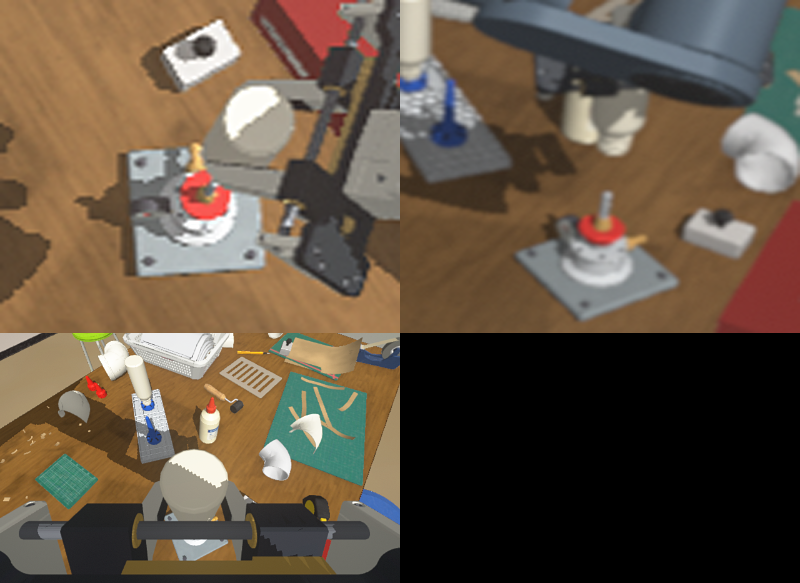

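Montage: top view has the bottle's base disc at (257,118) and the cup at (207,195); scene view has the neck at (615,145) above the tube tip at (607,197); the wrist view shows the bottle held symmetrically. I'll compare with the predicted mouth and base.

```bash
python3 - <<'E'
from h import *
t=snap('top');s=snap('scene')
g=grasp_rot(1);M=g.inv().apply((.15-GS)*D)-[0,0,.019]
r=rot(arm.get_ee_rot());e=np.array(arm.get_eef_pos());m=e+r.apply(M);ax=r.apply(g.inv().apply(D));print('mouth',m,'axis',ax)
print('pred mouth scene',proj(s,m),'base top',proj(t,m-.15*ax))
A=t['image'][120:170,370:430];B=s['image'][170:230,350:410]
o=np.hstack([cv2.resize(A,(480,400),interpolation=cv2.INTER_CUBIC)[:,:400],cv2.resize(B,(400,400),interpolation=cv2.INTER_CUBIC)])
P=((proj(t,m-.15*ax)-[370,120]+.5)*8).astype(int);Q=((proj(s,m)-[350,170]+.5)*400/60).astype(int)+[400,0]
for x in(P,Q): cv2.drawMarker(o,tuple(int(k) for k in x),(0,0,255),0,12,1)
# predicted rims
u,v=np.cross(ax,[1,0,0]),np.cross(ax,np.cross(ax,[1,0,0]))
for c,ctr,rad,off,sc,dx in((t,m-.15*ax,.025,(370,120),8,0),(s,m,.014,(350,170),400/60,400),(s,m,.011,(350,170),400/60,400)):
    pts=[((proj(c,ctr+rad*(np.cos(a)*u+np.sin(a)*v))-off+.5)*sc+[dx,0]).astype(int) for a in np.linspace(0,6.28,60)]
    cv2.polylines(o,[np.array(pts,np.int32)],True,(0,0,255),1)
cv2.imwrite('pics/m3.png',o)
E
```

```text
mouth [ 0.64247254 -0.17939384  0.20000971] axis [-1.20912434e-04  4.45508031e-05 -9.99999992e-01]
pred mouth scene [384.34650421 211.92016683] base top [398.00975704 145.51517771]
```

View pics/m3.png

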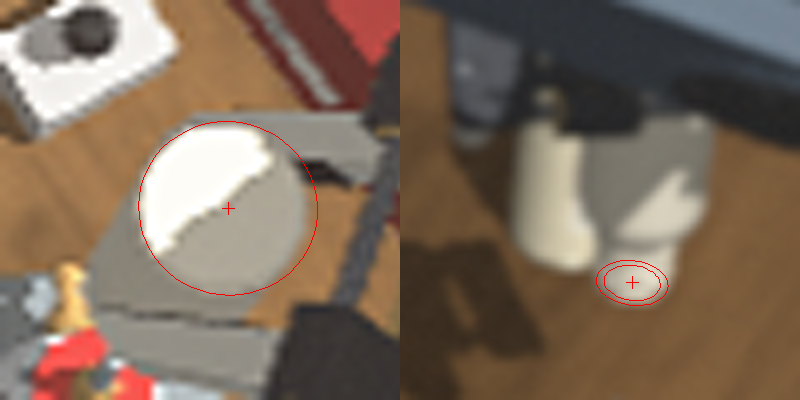

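The overlay agrees to about 1 px: base at (222,207) against a predicted (228,208), mouth at about (637,284) against (632,282). That is well inside the hub's taper, so I lower in steps, watching the force.

```bash
cat >> h.py <<'E'
MT=grasp_rot(1).inv().apply((.15-GS)*D)-[0,0,.019]
def mouth(): return np.array(arm.get_eef_pos())+rot(arm.get_ee_rot()).apply(MT)
E
python3 - <<'E'
from h import *
np.set_printoptions(precision=4,suppress=True)
e=np.array(arm.get_eef_pos()); e0=e.copy(); f0=np.array(arm.get_force())
arm.servo_line(e-[0,0,.20-.098],rate=.08);print(mouth(),np.array(arm.get_force())-f0)
dz=.20-.098
while dz<.142:
    dz+=.003 if dz<.128 else .0015; arm.servo_line(e0-[0,0,dz],rate=.03)
    F=np.array(arm.get_force())-f0; print(round(.2-dz,4),mouth(),F)
    if np.hypot(*F[:2])>6 or F[2]>15 : break
print(arm.get_clock(),arm.get_wrist_torque())
E
```

```text
[ 0.6428 -0.1795  0.0986] [ 0.0331 -0.757   1.1266]
0.095 [ 0.6424 -0.1794  0.0949] [ 1.2755  0.1106 -0.5535]
0.092 [ 0.6424 -0.1793  0.0918] [-1.1644 -0.2102  0.2849]
0.089 [ 0.6424 -0.1793  0.0888] [ 0.0251 -0.2661 -0.9483]
0.086 [ 0.6424 -0.1793  0.0858] [ 1.2746  0.1972 -0.1575]
0.083 [ 0.6424 -0.1794  0.0828] [0.6541 0.0406 0.2413]
0.08 [ 0.6425 -0.1794  0.0799] [ 0.0574 -0.5026  0.1661]
0.077 [ 0.6426 -0.1793  0.0773] [-0.7156  0.2728  4.5623]
0.074 [ 0.6426 -0.1794  0.0742] [ 0.8601 -0.7394  5.1258]
0.071 [ 0.6427 -0.1794  0.0713] [-0.1436 -0.4198  6.4935]
0.0695 [ 0.6427 -0.1794  0.0699] [-0.7281  0.1796  6.9326]
0.068 [ 0.6427 -0.1794  0.0685] [-1.3134  0.3567  6.8233]
0.0665 [ 0.6427 -0.1794  0.0671] [-0.9267 -0.1475  7.312 ]
0.065 [ 0.6427 -0.1793  0.0657] [-1.0866  0.4332  7.487 ]
0.0635 [ 0.6431 -0.1791  0.0655] [-3.6671  0.101  16.1451]
15.2583 [1.4825 0.3773 0.3748]
```

The cup hit its stop at mouth height of about 65 mm with 16 N and little side force. Next I hold there, lift off and go above the peg.

```bash
python3 - <<'E'
from h import *
np.set_printoptions(precision=4,suppress=True)
arm.hold(.6);print(arm.get_force());arm.hold(.7);print(arm.get_force(),mouth())
e=np.array(arm.get_eef_pos());arm.servo_line(e+[0,0,.14],rate=.12)
f=fin_rot(1,np.radians(-30));arm.move_pose(np.r_[PEG,.20]-f.apply(MT),quat(f))
print(arm.get_clock(),mouth(),arm.get_force(),arm.get_grip_width())
s=snap('scene');t=snap('top');m=mouth()
o=np.hstack([cv2.resize(t['image'][140:200,250:330],(400,300),interpolation=cv2.INTER_CUBIC),cv2.resize(s['image'][130:220,290:370],(400,450),interpolation=cv2.INTER_CUBIC)[:300]]) if 0 else None
S=cv2.resize(s['image'][130:220,280:380],(600,540),interpolation=cv2.INTER_CUBIC)
for p in(m,[*PEG,.113],[*PEG,.028]): cv2.drawMarker(S,tuple(int(k) for k in (proj(s,p)-[280,130]+.5)*6),(0,0,255),0,14,1)
cv2.imwrite('pics/m4.png',S)
E
```

```text
[-2.5929  0.6723 15.2897]
[-2.786   0.079  14.7811] [ 0.6431 -0.1791  0.0655]
19.0083 [0.6255 0.1083 0.2   ] [-0.1845 -0.9953 -0.8088] 0.04986000793236859
```

View pics/m4.png

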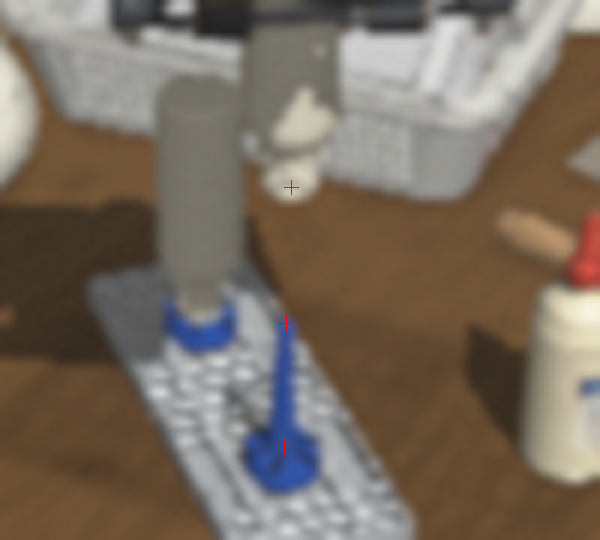

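The mouth marker (290,187) sits on the neck's mouth; the peg tip (290,322) and collar top (282,450) agree with the estimate within 1 px. Lowering.

```bash
python3 - <<'E'
from h import *
np.set_printoptions(precision=4,suppress=True)
e0=np.array(arm.get_eef_pos()); m0=mouth(); e0[:2]+=PEG-m0[:2]; f0=np.array(arm.get_force())
arm.servo_line(e0-[0,0,m0[2]-.118],rate=.1)
z=.118;ok=False
while z>.022:
    z-=.006 if z>.042 else .002 if z>.0315 else .001
    arm.servo_line(e0-[0,0,m0[2]-z],rate=.05)
    F=np.array(arm.get_force())-f0; print(round(z,4),mouth(),F)
    if np.hypot(*F[:2])>8 or F[2]>6: break
print(arm.get_clock(),arm.get_wrist_torque())
E
```

```text
0.112 [0.6249 0.1093 0.1119] [0.8571 0.9116 0.3642]
0.106 [0.6248 0.1093 0.1056] [ 0.2983  1.3712 -1.0762]
0.1 [0.6248 0.1094 0.0996] [ 0.0406  0.7354 -0.3308]
0.094 [0.6248 0.1094 0.0936] [0.4585 0.6042 0.0792]
0.088 [0.6248 0.1093 0.0876] [ 0.5853  1.8011 -0.0693]
0.082 [0.6248 0.1093 0.0816] [ 0.3195  1.2408 -0.3635]
0.076 [0.6248 0.1094 0.0756] [1.0955 0.7363 0.1417]
0.07 [0.6248 0.1094 0.0696] [-0.0147  0.92    0.4927]
0.064 [0.6248 0.1094 0.0636] [ 0.7991  0.84   -0.1326]
0.058 [0.6248 0.1093 0.0576] [0.6359 0.8587 0.6364]
0.052 [0.6248 0.1093 0.0516] [ 0.3913  2.3512 -0.0311]
0.046 [0.6248 0.1094 0.0456] [ 1.5941  1.2138 -0.3546]
0.04 [0.6248 0.1093 0.0396] [0.0364 1.5268 0.5494]
0.038 [0.625  0.1093 0.0379] [-0.2422  0.7693  0.1699]
0.036 [0.625  0.1093 0.0359] [0.7647 0.5431 0.68  ]
0.034 [0.6249 0.1093 0.0339] [ 1.0406  1.1511 -0.7388]
0.032 [0.6249 0.1093 0.0318] [ 0.5001  0.5373 -0.1053]
0.03 [0.6249 0.1093 0.0299] [1.0872 1.3358 0.2861]
0.029 [0.625  0.1093 0.029 ] [ 0.7885  1.0215 -0.3883]
0.028 [0.625  0.1093 0.0279] [ 0.0156  1.7332 -0.0426]
0.027 [0.6253 0.1095 0.0276] [-0.2562  0.0512  6.1073]
25.5417 [0.2117 0.3207 0.151 ]
```

Seated on the collar at 27.6 mm with 6 N. Releasing, then backing off along the tool axis.

```bash
python3 - <<'E'
from h import *
fingers.command_gripper(.085)
a=rot(arm.get_ee_rot()).as_matrix()[:,2];e=np.array(arm.get_eef_pos())
arm.servo_line(e-.16*a,rate=.1); arm.servo_line(e-.16*a+[-.1,-.1,.1],rate=.2)
arm.hold(.5);print(arm.get_clock(),arm.get_force())
s=snap('scene');t=snap('top')
o=np.hstack([cv2.resize(t['image'][130:210,210:310],(400,320),interpolation=cv2.INTER_CUBIC),cv2.resize(s['image'][130:210,280:380],(400,320),interpolation=cv2.INTER_CUBIC)])
b=proj(t,[*PEG,.178]);cv2.drawMarker(o,tuple(int(k) for k in (b-[210,130]+.5)*4),(0,0,255),0,10,1)
cv2.imwrite('pics/m5.png',o)
E
```

```text
29.5667 [-0.17571905  0.2142792   0.12333216]
```

View pics/m5.png

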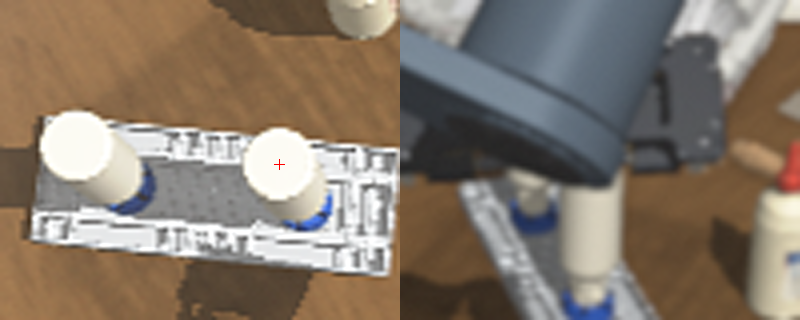

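Both bottles stand upright on their pegs: the hung bottle's base at (279,163) is on the predicted mark, its mouth is on the collar and the gripper is clear.

```bash
python3 -c "
from h import *
print(arm.sign_off())"
```

```text
the job is handed in; nothing more can be done
None
```

The rinsed bottle was held about 1.3 s on the fully pressed cup, hung neck down on the free peg's collar and released, the dry bottle was left in place, and the job was handed in at about 30 s on the robot clock.

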